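Load the spice sled and slide it under the low shelf

TASK

Lay the two fallen spice jars on their sides in the two V-cradles of the wooden sled, one in each, with their lids towards the sled's handle; then slide the loaded sled straight in under the low riser shelf, all the way home against its back rail. Leave the tins, bottles, mill and the glass and mug on the shelf where they stand, and let go of everything.

Things in the scene. Friction and masses are not known exactly. Their poses are not given: they have to be found in the camera images.
- jar_brown: Glass spice jar with a pale amber and orange label and a dark brown lid, lying on its side on the worktop. 105 mm long, 41 mm diameter throughout, 0.13 kg; it can roll. Origin on the jar's axis at mid-length (20 mm above the worktop as it lies). Its y axis is the jar's axis and the lid is at the -y end; it may be rolled by any angle about y.
- jar_green: Glass spice jar with green label and a black lid, lying on its side on the worktop. Same size, weight and frame as jar_brown: 105 mm long, 41 mm diameter, origin on the axis at mid-length, lid at the -y end.
- jar_brown_lid (a point): Centre of the lid's end face of jar_brown (52.5 mm from the jar's origin).
- jar_green_lid (a point): Centre of the lid's end face of jar_green (52.5 mm from the jar's origin).
- sled: Loose low wooden sled, 0.25 kg empty, slides on the worktop. Base board 150 (x) x 130 (y) x 6 mm; origin at the centre of its underside, z up. Fin handle at the -y end. Two 90 degree V-cradles parallel to y at x = -36 and +36 mm, notched in two 8 mm thick, 27 mm high cross pieces at y = +-30 mm; fingers fit between these (52 mm). End boards 18 mm high at y = +-60 to 65 mm.
- sled_grip (a point): Grip point of the sled's handle: an upright dark wooden fin, 12 mm thick (along the sled's x), 30 mm long (along y), its top 55 mm above the worktop, standing on a 34 mm wide, 6 mm thick tongue. This point lies in its middle, at x = 0, y = -110 mm, z = 35 mm in the sled's frame.
- cradle_near (a point): Where the middle of a seated jar's axis lies in one cradle: x = -36, y = 0, z = 32 mm in the sled's frame; moves with the sled. A seated jar's top is 52 mm above the worktop; 31 mm are free between two seated jars, and 120 mm between the end boards for the jar's length.
- cradle_far (a point): The same for the other cradle: x = +36, y = 0, z = 32 mm in the sled's frame.
- riser_mouth (a point): Middle of the riser's open mouth at worktop level: x = 0, y = -75 mm in the riser's frame. Seen from here +y of the riser leads in, 140 mm to the face of the 26 mm high back rail (y = +65 mm).
- riser: Low wooden riser shelf, fixed. Top board 206 (x) x 150 (y) mm, underside 62 mm and top 77 mm above the worktop; opening 170 mm wide. Origin at the centre of its footprint, mouth on its -y side, back rail's face at y = +65 mm. With the sled home, handle out of the mouth, sled and riser frames coincide (the sled's board ends 10 mm inside the mouth). Glass and mug stand loose on top.
- tin_low: Bystander: low round food tin, 86 mm diameter, 40 mm high, among the jars. Origin at the centre of its underside.
- tin_tall: Bystander: tall round food tin, 75 mm diameter, 110 mm high, on the robot's side of the sled's way. Origin at the centre of its underside.
- mill: Bystander: wooden pepper mill, 58 mm diameter, 170 mm high, behind the sled. Origin at the centre of its underside.
- bottle_1: Bystander: green squeeze bottle with a yellow cap, 46 x 81 x 208 mm. Origin at the centre of its underside.
- bottle_2: Bystander: pale sauce bottle with a white cap, 50 x 83 x 175 mm. Origin at the centre of its underside.
- glass: Bystander: clear drinking glass, 80 mm diameter, 91 mm high, standing on the riser shelf. Origin at the centre of its underside.
- mug: Bystander: white mug, 92 x 123 x 95 mm, standing on the riser shelf. Origin at the centre of its underside.
Not all that is in view belongs to the job. Leave any pink or red look-alike of the jar_brown alone.

How it is judged (in metres and radians):
On the way:
1. both jars lie seated in the cradles, lids towards the handle, while the sled is still outside the shelf (z of jar_brown in the frame of sled between 0.026 and 0.037 m and y of jar_brown in the frame of sled between -0.012 and 0.012 m and y of each of jar_brown_lid, jar_green_lid in the frame of sled below -0.03 m and (x of jar_brown in the frame of sled between -0.044 and -0.028 m or x of jar_brown in the frame of sled between 0.028 and 0.044 m) and z of jar_green in the frame of sled between 0.026 and 0.037 m and y of jar_green in the frame of sled between -0.012 and 0.012 m and (x of jar_green in the frame of sled between -0.044 and -0.028 m or x of jar_green in the frame of sled between 0.028 and 0.044 m) and y of sled in the frame of riser below -0.1 m), for 0.2 s.
At the end, for the whole second after the job is handed in: Each jar lies seated in its own cradle (within 8 mm sideways, 12 mm along), lid towards the handle; the sled lies flat under the riser, handle out, within 12 mm of home at the back rail, 16 mm sideways and 0.12 rad; all at rest (z of jar_brown in the frame of sled between 0.026 and 0.037 m and y of jar_brown in the frame of sled between -0.012 and 0.012 m and y of each of jar_brown_lid, jar_green_lid in the frame of sled below -0.03 m and (x of jar_brown in the frame of sled between -0.044 and -0.028 m or x of jar_brown in the frame of sled between 0.028 and 0.044 m) and z of jar_green in the frame of sled between 0.026 and 0.037 m and y of jar_green in the frame of sled between -0.012 and 0.012 m and (x of jar_green in the frame of sled between -0.044 and -0.028 m or x of jar_green in the frame of sled between 0.028 and 0.044 m) and y of sled in the frame of riser between -0.012 and 0.01 m and x of sled in the frame of riser between -0.016 and 0.016 m and angle between the y axis of sled and the y axis of riser, either way round below 0.12 rad and y of sled_grip in the frame of riser below -0.05 m and angle between sled's own z axis and vertical below 0.06 rad and height (world z) of sled below 0.006 m and linear speed of each of sled, jar_brown, jar_green below 0.02 m/s); the robot touches nothing.
It fails at once if a tin, a bottle or the mill is moved by more than 30 mm or tipped (distance of any of tin_low, tin_tall, mill, bottle_1, bottle_2 from where it was at the start of the episode above 0.03 m or angle between any of tin_low, tin_tall, mill, bottle_1, bottle_2's own z axis and vertical above 0.3 rad).
It fails at once if the glass or the mug on the riser is moved by more than 20 mm or tipped (distance of any of glass, mug from where it was at the start of the episode above 0.02 m or angle between any of glass, mug's own z axis and vertical above 0.3 rad).
It also fails if it takes over 72 s, if anything falls off the work surface, if the arm or the gripper's body presses on something with over 40 N, if the wrist force passes 120 N, or if a joint passes its speed limit or range.

ROBOT

A 6-joint arm with a two-finger parallel gripper is mounted at the origin on a cart in front of the work surface, level with it; the furniture and walls round the work are solid. World frame = base frame: x ahead of the robot, y to its left, z up, the work surface at z = 0. Lengths are in m, angles in degrees, forces in N, time in s.
With the tool pointing down it reaches from about 0.275 to 0.725 m from the base axis. Payload 5.6 kg.
Tool frame: the origin (TCP) lies on the centre line of the jaws, within the pads' length; the fingertips stand 8 mm ahead of it and the grasp point (between the pads) lies 11 mm behind it; z points along the fingers, y is the line along which they close (so a half turn about z gives the same grasp; the last joint's range is limited). The gripper opens to 85 mm and grips with 20 to 120 N. Pads are 22 mm wide; open, the fingers measure 114 mm over their backs; the gripper's body (76 mm by 85 mm) begins 54 mm behind the grasp point. The pads swing forward as they close: fully open they stand 13 mm farther back than shut.
Start: joints at [16.306, 14.616, 6.199, 0, -81.583, -16.306], TCP at [0.55, 0, 0.239] pointing down, gripper open.
Joint ranges: [-168.99, 168.99], [-69.2, 112.95], [-62.41, 85.93], [-164.36, 98.24], [-168.68, -3.75], [-174.98, 174.98]. Speed limits (degrees/s): [147.25, 147.25, 180, 180, 180, 180].

INTERFACE

Orientations are given as [roll, pitch, yaw] about the fixed x, y, z axes, in that order (R = Rz(yaw) Ry(pitch) Rx(roll)).
In Python, from station import arm gives the robot as it stands. The module is installed in compiled form; this text tells all that it offers.
- The arm moves only by the tool move_arm, never from a script. Its arguments are lists of equal length, an entry for each row: "slide": the shift along the tool's x, y, z in mm, a list of three; "roll": the turn about the tool's z in rad; "hand": the closure, from 0 (fully open) to 1 (shut). In form: {"slide": [[tx, ty, tz], ...], "roll": [roll, ...], "hand": [hand, ...]}. A call has 1 to 20 rows; each row is the pose to reach, as a shift and turn from the pose commanded when the call began, along the tool's axes at that moment; what a row does not reach only later rows make up. A row lasts 1/10 s, in which the tool goes at most 50 mm and 8.59 degrees, less where a joint would pass 70% of its speed; a pose out of reach is approached as far as the arm can. A call with a gripper value outside its range is refused whole. The fingers move at their own pace and stop on an object; "squeeze" is the grip in N (left out, the last holds). Time passes only in rows, so rows that repeat a pose let the fingers close. It gives the time, the measured TCP pose, the force, the opening and the grip force at its end, in the units of the state.
- arm.sense(): the state, without advancing time (a new reading comes with each control period).
- arm.read_camera(name): name is "scene" or "side" or "wrist"; returns a dict with "pixels" (400x640x3 uint8, red, green, blue), "mtx" (3x3 intrinsics, pixels), "view" (4x4, takes a point from world to camera coordinates); the wrist camera has in their place "T_tool_cam" (4x4, takes a point from camera to tool coordinates, whose origin is the TCP and whose axes are the flange's). Camera axes: x right, y down, z forward; pixel columns grow to the right and rows downward; lengths in m; the calibration is good to about 2 mm. A picture is of the moment at which its call begins: read the wrist's pose just before it. There is no depth.
- arm.hand_in(): hands the job in; it is judged then, once.
The state is a dict: "clock": time; "q": joint angles; "joint_velocities": joint speeds; "joint_efforts": joint torques, N m; "ee_pos": TCP position; "orientation": TCP orientation; "contact_force": force on the tool from outside, world axes, zero at the start; "ft_torque": the same for the moment, N m; "width": finger opening in m; "gripper_force": force on a finger pad.
Only numpy, scipy, OpenCV 4.12 (cv2) and the standard library are available. Lean on these libraries where they do the work, as an engineer would, in place of code of your own. Each camera call takes 0.05 s, during which the arm holds its last target. There are 200 camera calls.

## Working session

There is one attempt and no reset: what is moved stays moved. The work goes in short steps, Python scripts to look and compute and a tool call to move; the robot and the scene stay as the last step left them, time stands still between calls to the robot, and variables do not carry over. Pictures are saved under pics/ and viewed, at most 10 in all, crops included, and the job is handed in when it is done.

Besides the shell and the picture viewer there is one more tool, called after "Emit:" as name(argument=value, ...), one argument or row to a line, values as JSON. move_arm: Moves the arm, as the interface text tells. Its arguments: {"type":"object","properties":{"slide":{"type":"array"},"roll":{"type":"array"},"hand":{"type":"array"},"squeeze":{"type":"number"}},"required":["slide","roll","hand"]}

```bash
mkdir -p pics; cat > h.py <<'E'
import numpy as np, cv2
from station import arm
from scipy.spatial.transform import Rotation as R
def cam(name,fn=None):
    s=arm.sense(); d=arm.read_camera(name); p=d["pixels"]
    if fn: cv2.imwrite("pics/"+fn,p[:,:,::-1])
    K=np.array(d["mtx"])
    if "view" in d: V=np.array(d["view"])
    else:
        T=np.eye(4);T[:3,:3]=R.from_euler("xyz",s["orientation"],degrees=True).as_matrix();T[:3,3]=s["ee_pos"]
        V=np.linalg.inv(T@np.array(d["T_tool_cam"]))
    return p,K,V
def ray(K,V,u,v,z):
    d=V[:3,:3].T@np.linalg.solve(K,[u,v,1.]);c=-V[:3,:3].T@V[:3,3]
    return c+d*(z-c[2])/d[2]
def proj(K,V,P):
    q=(V[:3,:3]@np.atleast_2d(P).T).T+V[:3,3];q=q@K.T
    return q[:,:2]/q[:,2:]
E
python3 - <<'E'
from h import *
print(arm.sense())
for n in("scene","side","wrist"):
    p,K,V=cam(n,n+"0.png"); np.savez(n+"0.npz",K=K,V=V); print(n,K.tolist(),V.round(3).tolist())
E
```

```text
{'clock': 0.0, 'q': array([ 1.63052778e+01,  1.46539731e+01,  6.12983092e+00, -2.73348897e-02,
       -8.15822368e+01, -1.63068447e+01]), 'joint_velocities': array([-0.05657724,  0.08746919, -0.00354155, -0.07200898,  0.16794153,
        0.00930906]), 'joint_efforts': array([-4.48901856e-04, -3.86631560e+01,  2.37934113e+01,  5.36471218e+00,
       -6.25866101e-03, -4.57470776e-06]), 'ee_pos': array([5.49519406e-01, 4.95111328e-05, 2.38381069e-01]), 'orientation': array([ 1.79890309e+02, -3.92405062e-03, -9.00055898e+01]), 'contact_force': array([ 0.18156705, -0.44011846, -1.59947346]), 'ft_torque': array([-0.03839709,  0.03769235, -0.04519752]), 'gripper_force': 0.0, 'width': 0.08537143961687914}
scene [[461.15052766831604, 0.0, 319.9460503014113], [0.0, 461.15052766831604, 202.62285546259602], [0.0, 0.0, 1.0]] [[0.745, -0.666, 0.017, -0.432], [-0.279, -0.336, -0.9, 0.238], [0.605, 0.666, -0.436, 1.281], [0.0, 0.0, 0.0, 1.0]]
side [[407.04942780672155, 0.0, 322.93861692158333], [0.0, 407.04942780672155, 194.83004837573887], [0.0, 0.0, 1.0]] [[0.843, -0.538, 0.001, -0.477], [-0.352, -0.553, -0.755, 0.269], [0.407, 0.636, -0.656, 1.149], [0.0, 0.0, 0.0, 1.0]]
wrist [[299.4759209405741, 0.0, 318.4232204587228], [0.0, 299.4759209405741, 196.1116128990617], [0.0, 0.0, 1.0]] [[-1.0, -0.001, 0.001, 0.549], [-0.0, 0.96, 0.279, -0.036], [-0.001, 0.279, -0.96, 0.378], [0.0, 0.0, 0.0, 1.0]]
```

View pics/scene0.png

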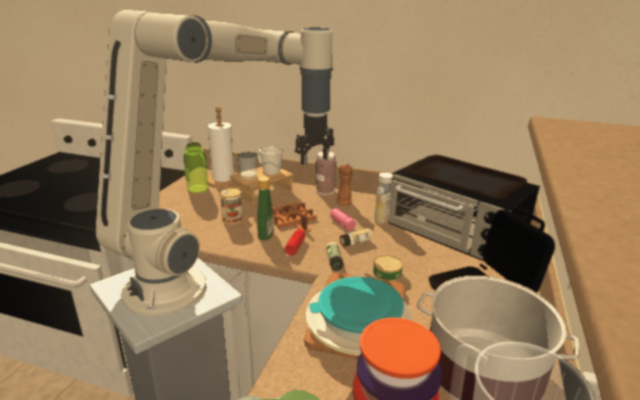

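View pics/wrist0.png

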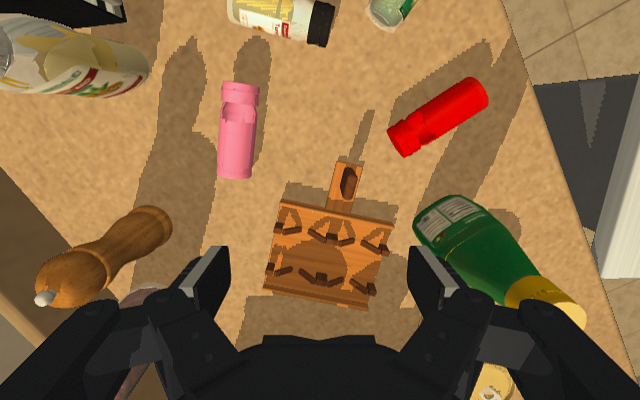

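View pics/side0.png

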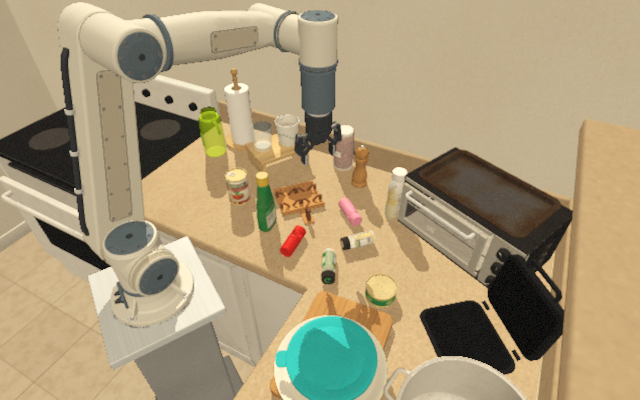

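The side view shows four jar-like things: red (293,241), pink (350,211), pale label with a dark lid (357,241), and green label with a black lid (329,265). The last two fit jar_brown and jar_green; red and pink are decoys. In the wrist view the sled is at (330,255) with its handle up, i.e. towards −y. The riser is at side (270,150).

```bash
python3 - <<'E'
from h import *
L=lambda n:(lambda f:(f["K"],f["V"]))(np.load(n+"0.npz"))
K,V=L("side")
for n,u,v,z in [("brown",357,241,.02),("green",329,265,.02),("red",293,241,.02),("sled",299,197,.015),("tinlow top",381,284,.04),("talltin top",236,175,.11),("green bottle cap",263,176,.208),("riser",270,152,.077),("mill top",361,147,.17),("b2 cap",398,172,.175)]:
    print(n,ray(K,V,u,v,z).round(3))
K,V=L("wrist")
for n,u,v,z in [("brown",283,20,.02),("handle top",349,181,.055),("handle base",346,185,.006),("sled fl",283,200,.006),("sled fr",398,208,.006),("sled bl",264,289,.006),("sled br",368,308,.006),("red",438,116,.02)]:
    print("w",n,ray(K,V,u,v,z).round(3))
im=cv2.imread("pics/side0.png")[130:310,210:430]
cv2.imwrite("pics/crop.png",cv2.resize(im,None,fx=3.3,fy=3.3,interpolation=cv2.INTER_CUBIC))
E
```

```text
brown [ 0.582 -0.17   0.02 ]
green [ 0.457 -0.203  0.02 ]
red [ 0.415 -0.063  0.02 ]
sled [0.537 0.111 0.015]
tinlow top [ 0.532 -0.349  0.04 ]
talltin top [0.363 0.226 0.11 ]
green bottle cap [0.39  0.056 0.208]
riser [0.54  0.329 0.077]
mill top [0.761 0.065 0.17 ]
b2 cap [ 0.772 -0.114  0.175]
w brown [ 0.586 -0.16   0.02 ]
w handle top [0.515 0.005 0.055]
w handle base [0.514 0.022 0.006]
w sled fl [0.594 0.041 0.006]
w sled fr [0.446 0.052 0.006]
w sled bl [0.625 0.172 0.006]
w sled br [0.478 0.203 0.006]
w red [ 0.413 -0.063  0.02 ]
```

View pics/crop.png

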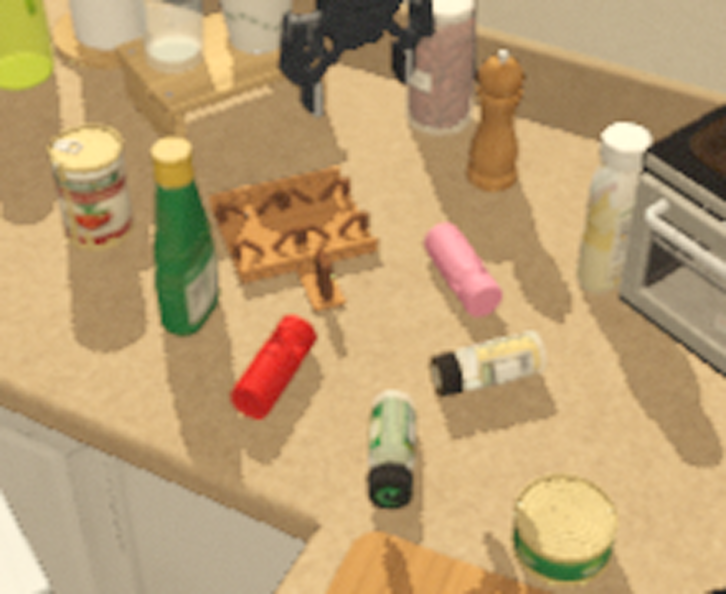

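The crop confirms it: the amber/orange label with a dark brown lid (side 357,241) is jar_brown, lid towards the robot. The green label with a black lid (329,265) is jar_green. Red and pink are left alone. Next I move the wrist camera over the jars.

Emit:
move_arm(
  slide=[
    [45,7,0],
    [90,15,0],
    [135,22,0],
    [180,30,0],
    [200,30,0],
    [200,30,0],
    [200,30,0],
  ],
  roll=[0,0,0,0,0,0,0],
  hand=[0,0,0,0,0,0,0],
)

```text
clock: 0.85
ee_pos: [0.5198, -0.2, 0.2388]
orientation: [180.0, 0.0, -90.1]
contact_force: [-0.3, 0.4, -0.1]
width: 0.0854
gripper_force: 0.0
```

```bash
python3 - <<'E'
from h import *
p,K,V=cam("wrist","w1.png"); np.savez("w1.npz",K=K,V=V); print(arm.sense()["ee_pos"],arm.sense()["orientation"])
E
```

```text
[ 0.51996903 -0.19943451  0.23897514] [ 1.79971590e+02  2.41676126e-02 -8.99927201e+01]
```

View pics/w1.png

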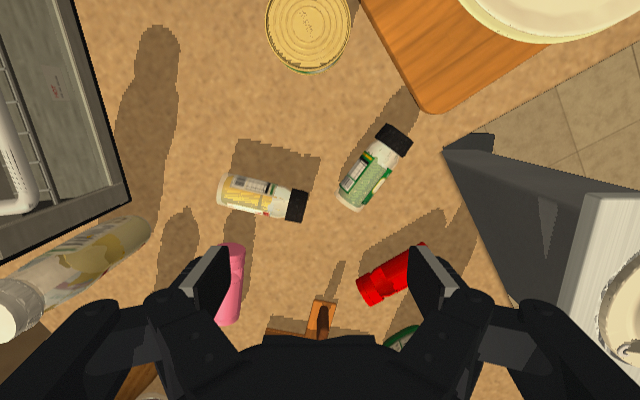

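The wrist view shows jar_brown with its body end at about (219,189) and lid end at (305,207). jar_green has its body end at (350,204) and lid end at (396,138). The low tin is clear of both, at (308,30).

```bash
cat > fit.py <<'E'
from h import *
from scipy.optimize import minimize
def hull(K,V,x,y,z,a,r=.0205,l=.0525):
    t=np.linspace(0,2*np.pi,40);d=np.array([np.cos(a),np.sin(a),0]);n=np.array([-d[1],d[0],0])
    P=[np.array([x,y,z])+s*l*d+r*(np.cos(q)*n+np.sin(q)*np.array([0,0,1])) for s in(-1,1) for q in t]
    return cv2.convexHull(proj(K,V,P).astype(np.float32))
def fit(img,K,V,b,l,z=.0205):
    B,L=ray(K,V,*b,z),ray(K,V,*l,z);m=(B+L)/2;a=np.arctan2(*(B-L)[1::-1])
    h=hull(K,V,m[0],m[1],z,a); print("picked",m.round(4),np.degrees(a).round(1),"len",np.linalg.norm(B-L).round(4))
    M=np.full(img.shape[:2],cv2.GC_BGD,np.uint8)
    f=np.zeros_like(M);cv2.fillConvexPoly(f,h.astype(int),1)
    M[cv2.dilate(f,np.ones((15,15)))>0]=cv2.GC_PR_BGD; M[f>0]=cv2.GC_PR_FGD; M[cv2.erode(f,np.ones((15,15)))>0]=cv2.GC_FGD
    cv2.grabCut(np.ascontiguousarray(img),M,None,np.zeros((1,65)),np.zeros((1,65)),6,cv2.GC_INIT_WITH_MASK)
    S=((M==1)|(M==3)).astype(np.uint8)
    def c(p):
        g=np.zeros(S.shape,np.uint8);cv2.fillConvexPoly(g,(hull(K,V,m[0]+p[0],m[1]+p[1],z,a+p[2]*10)*16).astype(int),1,shift=4)
        return 1-(g&S).sum()/(g|S).sum()
    r=minimize(c,[0,0,0],method="Nelder-Mead",options=dict(initial_simplex=[[0,0,0],[.006,0,0],[0,.006,0],[0,0,.012]]))
    print("fit",(m[:2]+r.x[:2]).round(4),"body-dir deg",np.degrees(a+r.x[2]*10).round(1),"IoU",1-r.fun)
E
python3 - <<'E'
from fit import *
f=np.load("w1.npz");K,V=f["K"],f["V"];im=cv2.imread("pics/w1.png")
fit(im,K,V,(219,189),(305,207)); fit(im,K,V,(350,204),(396,138))
c=[ray(K,V,u,30,.04) for u in(266,350)];print("tin low",c)
E
```

```text
picked [ 0.588  -0.1653  0.0205] -12.5 len 0.107
fit [ 0.5851 -0.1652] body-dir deg -11.9 IoU 0.8635490070467648
picked [ 0.4546 -0.1978  0.0205] 57.6 len 0.0952
fit [ 0.4556 -0.2013] body-dir deg 55.7 IoU 0.7727135526712949
tin low [array([ 0.57136836, -0.34606894,  0.04      ]), array([ 0.48758218, -0.34604094,  0.04      ])]
```

```bash
python3 - <<'E'
from fit import *
f=np.load("w1.npz");K,V=f["K"],f["V"]
print("pink near end",ray(K,V,233,243,.02),ray(K,V,228,325,.02))
p,K,V=cam("side","s1.png"); np.savez("s1.npz",K=K,V=V)
p,K,V=cam("scene","c1.png"); np.savez("c1.npz",K=K,V=V)
E
```

```text
pink near end [ 0.62907578 -0.10489687  0.02      ] [0.64615854 0.02069634 0.02      ]
```

Emit:
move_arm(
  slide=[
    [-5,-10,20],
    [-10,-20,40],
    [-15,-30,60],
    [-20,-40,80],
    [-25,-50,90],
    [-30,-60,100],
    [-35,-66,110],
    [-35,-66,120],
    [-35,-66,120],
    [-35,-66,120],
    [-35,-66,120],
    [-35,-66,120],
    [-35,-66,120],
    [-35,-66,120],
    [-35,-66,120],
  ],
  roll=[0.145,0.29,0.435,0.58,0.725,0.87,1.015,1.16,1.305,1.45,1.595,1.74,1.78,1.78,1.78],
  hand=[0.2,0.2,0.2,0.2,0.2,0.2,0.2,0.2,0.2,0.2,0.2,0.2,0.2,0.2,0.2],
  squeeze=30,
)

```text
clock: 2.5
ee_pos: [0.5861, -0.1642, 0.1193]
orientation: [180.0, 0.0, 168.2]
contact_force: [-0.8, -1.0, -0.5]
width: 0.0679
gripper_force: 0.0
```

Emit:
move_arm(
  slide=[
    [0,0,35],
    [0,0,65],
    [0,0,90],
    [0,0,100],
    [0,0,106],
    [0,0,106],
    [0,0,106],
    [0,0,106],
    [0,0,106],
    [0,0,106],
    [0,0,106],
    [0,0,106],
  ],
  roll=[0,0,0,0,0,0,0,0,0,0,0,0],
  hand=[0.2,0.2,0.2,0.2,0.2,0.2,0.7,0.7,0.7,0.7,0.7,0.7],
  squeeze=30,
)

```text
clock: 3.7
ee_pos: [0.587, -0.1652, 0.0149]
orientation: [-180.0, 0.2, 168.0]
contact_force: [-1.6, 0.2, 6.3]
width: 0.04
gripper_force: 29.9
```

Emit:
move_arm(
  slide=[
    [0,0,-15],
    [0,0,-45],
    [0,0,-90],
    [0,0,-135],
    [0,0,-180],
    [0,0,-220],
    [20,30,-230],
    [40,60,-230],
    [60,90,-230],
    [80,110,-230],
    [95,128,-230],
    [95,128,-230],
    [95,128,-230],
    [95,128,-230],
    [95,128,-230],
    [95,128,-230],
    [95,128,-230],
    [95,128,-230],
    [95,128,-230],
  ],
  roll=[0,0,0,0,-0.145,-0.29,-0.435,-0.58,-0.725,-0.87,-1.015,-1.16,-1.305,-1.45,-1.588,-1.588,-1.588,-1.588,-1.588],
  hand=[0.7,0.7,0.7,0.7,0.7,0.7,0.7,0.7,0.7,0.7,0.7,0.7,0.7,0.7,0.7,0.7,0.7,0.7,0.7],
)

```text
clock: 5.6
ee_pos: [0.5196, -0.0201, 0.2432]
orientation: [180.0, -0.0, -101.1]
contact_force: [-0.3, 0.7, -0.7]
width: 0.0402
gripper_force: 30.7
```

```bash
python3 - <<'E'
from h import *
s=arm.sense();print(s["ee_pos"],s["orientation"],s["width"],s["q"])
p,K,V=cam("wrist","w2.png"); np.savez("w2.npz",K=K,V=V)
a=cv2.imread("pics/w2.png");b=cv2.imread("pics/s1.png")[110:240,200:400];b=cv2.resize(b,(800,520)) 
cv2.imwrite("pics/s1c.png",b)
E
```

```text
[ 0.51958333 -0.02005174  0.24321131] [ 1.79988745e+02 -4.21641480e-05 -1.01097032e+02] 0.04021948858347589 [ 1.50603425e+01  1.11374163e+01  2.27199320e+00 -4.98332335e-03
 -8.11446982e+01 -2.61566065e+01]
```

View pics/w2.png

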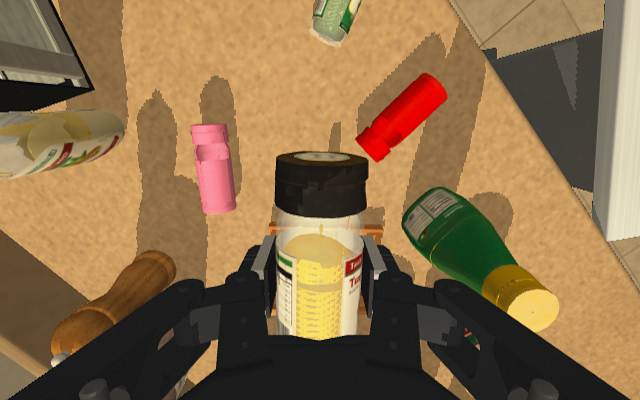

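View pics/s1c.png

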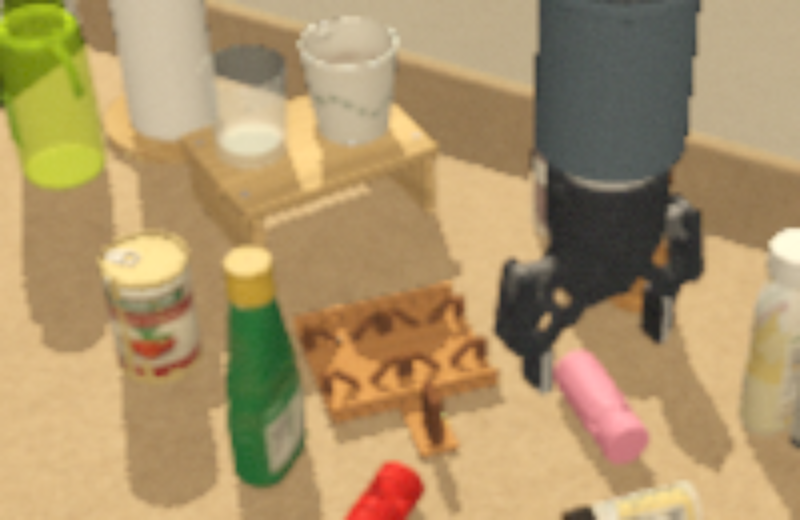

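w2: the jar is held squarely, lid towards −y, but it hides the sled. s1: the riser sits behind the sled with the tall tin and green bottle on the robot's side. I'll zoom the first wrist picture for the sled's corners.

```bash
python3 - <<'E'
from h import *
a=cv2.imread("pics/wrist0.png")[150:320,250:410]
cv2.imwrite("pics/z.png",cv2.resize(a,None,fx=3.5,fy=3.5,interpolation=cv2.INTER_CUBIC))
E
```

```text
(no output)
```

View pics/z.png

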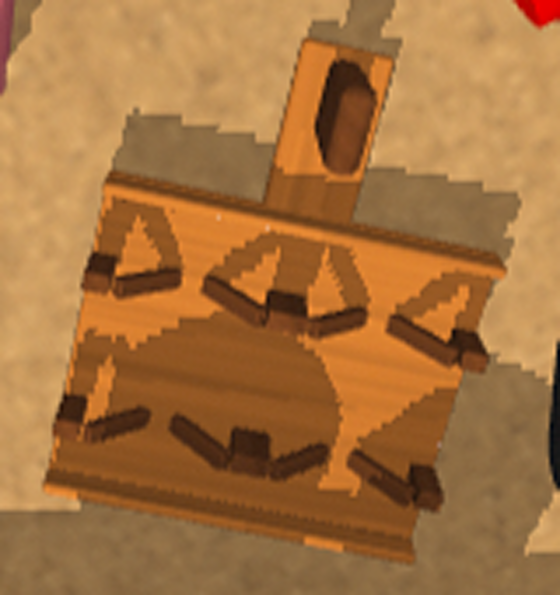

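```bash
cat > pose.py <<'E'
from h import *
from scipy.optimize import least_squares
def pose(K,V,P,uv,x0):
    P=np.array(P,float);uv=np.array(uv,float)
    def W(p):
        c,s=np.cos(p[2]),np.sin(p[2]);return np.c_[P[:,0]*c-P[:,1]*s+p[0],P[:,0]*s+P[:,1]*c+p[1],P[:,2]]
    r=least_squares(lambda p:(proj(K,V,W(p))-uv).ravel(),x0,loss="soft_l1")
    print("pose",r.x[:2].round(4),np.degrees(r.x[2]).round(2),"res px",r.fun.reshape(-1,2).round(1).tolist());return r.x,W
E
python3 - <<'E'
from pose import *
f=np.load("wrist0.npz");K,V=f["K"],f["V"]
z=lambda u,v:(u/3.5+250,v/3.5+150)
C=[(.075,.065,.018),(-.075,.065,.018)];cu=[z(45,490),z(410,560)]
D0=[(.075,-.065,0),(-.075,-.065,0)];D1=[(.075,-.065,.018),(-.075,-.065,.018)];du=[z(110,172),z(507,262)]
pose(K,V,C+D0,cu+du,[.53,.115,-.2]); pose(K,V,C+D1,cu+du,[.53,.115,-.2])
x,_=pose(K,V,C,cu,[.53,.115,-.2])
# cross-piece tops middle (x=0), fin top centre
M=[(0,-.03,.027),(0,.03,.027),(0,-.11,.055)];mu=[z(287,305),z(250,447),z(353,105)]
pose(K,V,C+M,cu+mu,[.53,.115,-.2])
f=np.load("s1.npz");K,V=f["K"],f["V"];y=lambda u,v:(u/4+200,v/4+110)
R_=[(-.103,-.075,.077),(.103,-.075,.077),(-.103,.075,.077)];ru=[y(258,215),y(437,148),y(185,145)]
pose(K,V,R_,ru,[.54,.33,-.2])
Cs=[(-.075,-.065,.018),(.075,-.065,.018),(0,-.11,.055)];su=[y(330,405),y(497,370),y(428,390)]
pose(K,V,Cs,su,[.53,.115,-.2])
E
```

```text
pose [0.537  0.1217] -13.81 res px [[-0.9, 0.9], [0.8, 3.3], [1.8, -1.1], [-1.4, -1.0]]
pose [0.5377 0.1174] -13.03 res px [[-1.1, -1.0], [1.2, 0.2], [-1.3, 0.4], [1.3, 0.2]]
pose [0.5384 0.118 ] -12.51 res px [[-1.2, -0.2], [1.3, 0.3]]
pose [0.538 0.113] -12.79 res px [[-1.3, -3.6], [1.4, -2.6], [0.2, 0.1], [0.0, 0.8], [-0.2, 1.8]]
pose [0.5855 0.3467] 2.22 res px [[-0.3, 1.1], [2.6, -0.5], [-0.9, -0.7]]
pose [0.5398 0.1184] -14.93 res px [[-0.4, 0.2], [0.4, -0.1], [0.0, -0.1]]
```

```bash
python3 - <<'E'
from pose import *
f=np.load("w2.npz");K,V=f["K"],f["V"]
c=np.array([.5196,-.0201]);a=np.radians(-101.1);tx=np.array([np.cos(a),np.sin(a)])
# lid end face: top rim at z=.2497+.0205, bottom of visible ellipse centre
for (u,v,z) in [(321,152,.2497-.0),(321,158,.2497),(321,152,.2292),(321,164,.270)]: 
    P=ray(K,V,u,v,z)[:2]-c; print(u,v,z,"along",P@tx,"side",P@np.array([tx[1],-tx[0]]))
# target for TCP
s=np.array([.538,.1165]);y=np.radians(-13);ex=np.array([np.cos(y),np.sin(y)])
for k in(.036,-.036):
    t=s+k*ex; d=t-c; ty=np.array([tx[1],-tx[0]]); print(k,t.round(4),"slide",(d@tx*1e3).round(1),(d@ty*1e3).round(1))
E
```

```text
321 152 0.2497 along 0.05285962811144629 side 0.001710819059462086
321 158 0.2497 along 0.05029130082376943 side 0.0017187557549912557
321 152 0.2292 along 0.05004274896113839 side 0.0018884104724471143
321 164 0.27 along 0.05130370836371298 side 0.0015483882302018226
0.036 [0.5731 0.1084] slide -136.4 -27.7
-0.036 [0.5029 0.1246] slide -138.8 44.2
```

Emit:
move_arm(
  slide=[
    [-40,-9,0],
    [-80,-18,0],
    [-115,-25,0],
    [-134,-29,0],
    [-134,-29,30],
    [-134,-29,70],
    [-134,-29,110],
    [-134,-29,150],
    [-134,-29,175],
    [-134,-29,190],
    [-134,-29,200],
    [-134,-29,208],
    [-134,-29,213],
    [-134,-29,215],
    [-134,-29,215],
  ],
  roll=[0,0.033,0.033,0.033,0.033,0.033,0.033,0.033,0.033,0.033,0.033,0.033,0.033,0.033,0.033],
  hand=[0.7,0.7,0.7,0.7,0.7,0.7,0.7,0.7,0.7,0.7,0.7,0.7,0.7,0.7,0.7],
)

```text
clock: 7.15
ee_pos: [0.574, 0.1061, 0.0287]
orientation: [-180.0, 0.0, -102.9]
contact_force: [0.2, -0.2, -0.9]
width: 0.0401
gripper_force: 30.7
```

```bash
python3 - <<'E'
from h import *
s=arm.sense();print(s["ee_pos"],s["contact_force"])
p,K,V=cam("side","s2.png"); p2,_,_=cam("scene","c2.png")
a=cv2.resize(p[110:250,210:390,::-1],None,fx=3,fy=3,interpolation=cv2.INTER_CUBIC); w,_,_=cam("wrist","w3.png")
w=cv2.resize(w[100:,150:500,::-1],None,fx=.74,fy=.74)
o=np.zeros((420,800,3),np.uint8);o[:,:540]=a;o[:222,540:799]=w
cv2.imwrite("pics/m2.png",o)
E
```

```text
[0.57395383 0.10605518 0.02867675] [ 0.16988704 -0.16249485 -0.94433253]
```

Emit:
move_arm(
  slide=[
    [0,0,1],
    [0,0,2],
    [0,0,3],
    [0,0,3],
  ],
  roll=[0,0,0,0],
  hand=[0.7,0.7,0.7,0.7],
)

```text
clock: 7.7
ee_pos: [0.574, 0.1061, 0.0271]
orientation: [-179.9, 0.0, -102.9]
contact_force: [-5.3, 0.4, 10.0]
width: 0.0398
gripper_force: 30.7
```

Emit:
move_arm(
  slide=[
    [0,0,0],
    [0,0,0],
    [0,0,0],
    [0,0,-10],
    [0,0,-40],
    [0,0,-85],
    [0,0,-130],
    [0,0,-175],
    [0,0,-205],
    [0,0,-215],
    [0,0,-215],
  ],
  roll=[0,0,0,0,0,0,0,0,0,0,0],
  hand=[0.32,0.32,0.32,0.32,0.32,0.32,0.32,0.32,0.32,0.32,0.32],
)

```text
clock: 8.8
ee_pos: [0.5744, 0.1062, 0.2424]
orientation: [-179.8, 0.1, -102.9]
contact_force: [-0.1, 0.4, -0.5]
width: 0.0578
gripper_force: 0.0
```

```bash
python3 - <<'E'
from h import *
s=arm.sense();print(s["ee_pos"],s["orientation"],s["width"])
for n in("wrist","side","scene"):
    p,K,V=cam(n,n+"3.png");np.savez(n+"3.npz",K=K,V=V)
cv2.imwrite("pics/m3.png",cv2.resize(cv2.imread("pics/wrist3.png")[100:400,120:520],None,fx=2,fy=2,interpolation=cv2.INTER_CUBIC))
E
```

```text
[0.57436439 0.10615649 0.24242219] [-1.79812342e+02  1.31463732e-01 -1.02892094e+02] 0.05784974628092584
```

Emit:
move_arm(
  slide=[
    [45,0,0],
    [90,0,0],
    [115,0,0],
    [115,0,0],
    [115,0,0],
  ],
  roll=[0,0,0,0,0],
  hand=[0,0,0,0,0],
)

```text
clock: 9.45
ee_pos: [0.5474, -0.0066, 0.239]
orientation: [179.9, -0.0, -103.0]
contact_force: [0.2, 1.5, -0.1]
width: 0.0853
gripper_force: 0.0
```

```bash
python3 - <<'E'
from h import *
s=arm.sense();print(s["ee_pos"],s["orientation"])
p,K,V=cam("wrist","w4.png");np.savez("w4.npz",K=K,V=V)
a=cv2.resize(cv2.imread("pics/w4.png")[170:370,230:430],None,fx=2,fy=2,interpolation=cv2.INTER_CUBIC)
b=cv2.resize(cv2.imread("pics/side3.png")[115:215,230:330],None,fx=4,fy=4,interpolation=cv2.INTER_CUBIC)
c=cv2.resize(cv2.imread("pics/s1.png")[130:180,235:335],None,fx=4,fy=4,interpolation=cv2.INTER_CUBIC)
d=cv2.resize(cv2.imread("pics/c1.png")[130:180,215:315],None,fx=4,fy=4,interpolation=cv2.INTER_CUBIC)
cv2.imwrite("pics/m4.png",np.vstack([np.hstack([a,b]),np.hstack([c,d])]))
E
```

```text
[ 0.54739198 -0.0066371   0.23895649] [ 1.79863700e+02 -4.93499586e-02 -1.02963532e+02]
```

View pics/m4.png

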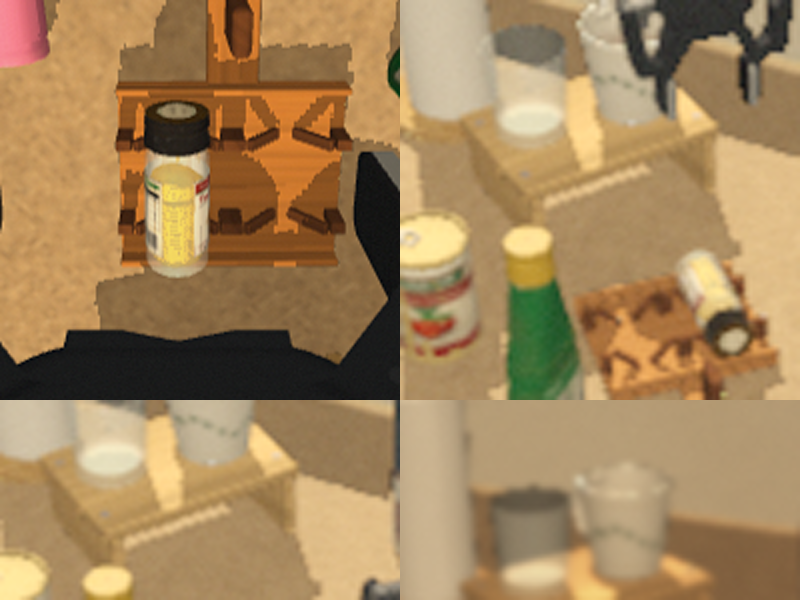

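m4: jar_brown lies in the far cradle with its lid towards the handle (zoom 178,185). The sled is square in the view. The riser's top corners are at about (462,122), (543,191) and (718,128) in the right panel.

```bash
python3 - <<'E'
from pose import *
f=np.load("w4.npz");K,V=f["K"],f["V"];z=lambda u,v:(u/2+230,v/2+170)
P=[(.075,-.065,.018),(-.075,-.065,.018),(.075,.065,.018),(-.075,.065,.018)]
uv=[z(118,85),z(352,87),z(120,265),z(337,265)]
x,W=pose(K,V,P,uv,[.538,.116,-.22])
x2,W2=pose(K,V,[(0,-.03,.027),(0,.03,.027)]+P[2:],[z(232,137),z(230,217)]+uv[2:],[.538,.116,-.22])
c=np.cos(x[2]);s=np.sin(x[2]);Rm=np.array([[c,-s],[s,c]])
for n,u,v,zz in [("lid face c",182,113,.032),("lid top rim",178,101,.032),("body end top",178,275,.0525)]:
    print(n,((ray(K,V,*z(u,v),zz)[:2]-x[:2])@Rm).round(4))
f=np.load("side3.npz");K,V=f["K"],f["V"];y=lambda u,v:((u-400)/4+230,v/4+115)
pose(K,V,[(-.103,-.075,.077),(.103,-.075,.077),(-.103,.075,.077)],[y(543,191),y(718,128),y(462,122)],[.58,.34,0])
for u,v in[(543,191),(718,128),(462,122)]:print(ray(K,V,*y(u,v),.077).round(4))
f=np.load("s1.npz");K,V=f["K"],f["V"];y=lambda u,v:(u/4+235,v/4+130)
for u,v in[(122,548-400),(298,465-400),(40,463-400)]:print(ray(K,V,*y(u,v),.077).round(4))
E
```

```text
pose [0.538  0.1185] -13.32 res px [[-1.2, 0.3], [1.1, 0.0], [-0.2, -0.4], [0.2, 0.1]]
pose [0.5384 0.1152] -12.49 res px [[-0.0, 1.0], [0.2, 3.0], [-0.4, -1.7], [0.2, -2.6]]
lid face c [ 0.0333 -0.0525]
lid top rim [ 0.0358 -0.0603]
body end top [0.0351 0.0479]
pose [0.5876 0.3516] 3.74 res px [[-0.8, 1.4], [2.2, -1.8], [-0.3, -0.2]]
[0.4959 0.2765 0.077 ]
[0.6818 0.2775 0.077 ]
[0.4803 0.4178 0.077 ]
[0.4837 0.254  0.077 ]
[0.6844 0.2819 0.077 ]
[0.4779 0.4173 0.077 ]
```

Emit:
move_arm(
  slide=[
    [42,9,0],
    [84,19,20],
    [126,28,45],
    [168,37,70],
    [200,44,95],
    [210,46,120],
    [210,46,120],
    [210,46,120],
    [210,46,155],
    [210,46,185],
    [210,46,208],
    [210,46,220],
    [210,46,227],
    [210,46,227],
    [210,46,227],
    [210,46,227],
    [210,46,227],
    [210,46,227],
    [210,46,227],
    [210,46,227],
  ],
  roll=[0.12,0.24,0.361,0.361,0.361,0.361,0.361,0.361,0.361,0.361,0.361,0.361,0.361,0.361,0.361,0.361,0.361,0.361,0.361,0.361],
  hand=[0.1,0.1,0.1,0.1,0.1,0.1,0.1,0.1,0.1,0.1,0.1,0.1,0.1,0.1,0.7,0.7,0.7,0.7,0.7,0.7],
)

```text
clock: 11.5
ee_pos: [0.4572, -0.2006, 0.0145]
orientation: [-179.9, 0.1, -123.6]
contact_force: [-1.4, 2.4, 6.0]
width: 0.0394
gripper_force: 29.6
```

Emit:
move_arm(
  slide=[
    [0,0,-15],
    [0,0,-45],
    [0,0,-90],
    [0,0,-135],
    [0,0,-180],
    [0,0,-215],
    [0,0,-230],
    [0,0,-230],
  ],
  roll=[0,0,0,0,-0.12,-0.24,-0.358,-0.358],
  hand=[0.7,0.7,0.7,0.7,0.7,0.7,0.7,0.7],
)

```text
clock: 12.3
ee_pos: [0.4573, -0.2009, 0.2458]
orientation: [-179.7, 0.0, -103.0]
contact_force: [0.3, 0.6, -1.8]
width: 0.0394
gripper_force: 30.7
```

```bash
python3 - <<'E'
from pose import *
f=np.load("s1.npz");K,V=f["K"],f["V"];y=lambda u,v:(u/4+200,v/4+110)
print("b1 cap",ray(K,V,*y(248,257),.208).round(3),"base L,R",ray(K,V,*y(238,470),0).round(3),ray(K,V,*y(303,450),0).round(3))
print("tall tin top c",ray(K,V,*y(147,250),.11).round(3))
f=np.load("w2.npz");K,V=f["K"],f["V"]
print("w2 b1 cap",ray(K,V,528,303,.205).round(3), "base",ray(K,V,403,215,0).round(3),ray(K,V,460,188,0).round(3))
s=arm.sense();print(s["ee_pos"],s["orientation"],s["width"])
p=s["ee_pos"][:2];a=np.radians(s["orientation"][2]);tx=np.array([np.cos(a),np.sin(a)]);ty=np.array([tx[1],-tx[0]])
d=np.array([.503,.126])-p;print("slide",d@tx*1e3,d@ty*1e3)
w,K,V=cam("wrist","w5.png");np.savez("w5.npz",K=K,V=V)
# lid end of held jar: dark lid extents down the centre column
print([tuple(int(t) for t in w[v,320]) for v in range(130,200,5)])
E
```

```text
b1 cap [0.391 0.065 0.208] base L,R [0.36  0.064 0.   ] [0.415 0.056 0.   ]
tall tin top c [0.371 0.238 0.11 ]
w2 b1 cap [0.392 0.06  0.205] base [0.421 0.066 0.   ] [0.343 0.043 0.   ]
[ 0.45734617 -0.20089013  0.24584103] [-1.79689170e+02  1.82878169e-02 -1.03011731e+02] 0.039353130248328504
slide -328.7758774475774 29.11786731572304
[(204, 156, 97), (207, 159, 98), (209, 161, 100), (106, 99, 55), (29, 77, 37), (22, 23, 15), (28, 24, 22), (29, 25, 21), (30, 25, 22), (30, 26, 23), (30, 27, 24), (30, 28, 27), (46, 41, 36), (43, 39, 32)]
```

Emit:
move_arm(
  slide=[
    [-45,4,0],
    [-90,8,0],
    [-135,12,0],
    [-180,16,0],
    [-225,20,0],
    [-270,24,0],
    [-310,28,0],
    [-330,29,0],
    [-330,29,40],
    [-330,29,80],
    [-330,29,120],
    [-330,29,155],
    [-330,29,180],
    [-330,29,198],
    [-330,29,208],
    [-330,29,214],
    [-330,29,217],
    [-330,29,219],
    [-330,29,220],
  ],
  roll=[0,0,0,0,0,0,0,0,0,0,0,0,0,0,0,0,0,0,0],
  hand=[0.7,0.7,0.7,0.7,0.7,0.7,0.7,0.7,0.7,0.7,0.7,0.7,0.7,0.7,0.7,0.7,0.7,0.7,0.7],
)

```text
clock: 14.25
ee_pos: [0.5038, 0.1271, 0.0264]
orientation: [-179.8, -0.0, -103.0]
contact_force: [-8.8, -3.3, 25.7]
width: 0.0395
gripper_force: 32.5
```

Emit:
move_arm(
  slide=[
    [0,0,-1],
    [0,0,-1],
    [0,0,-1],
    [0,0,-1],
    [0,0,-10],
    [0,0,-35],
    [0,0,-80],
    [0,0,-125],
    [0,0,-170],
    [0,0,-205],
    [0,0,-215],
    [45,-20,-215],
    [90,-35,-215],
    [105,-35,-215],
    [105,-35,-215],
    [105,-35,-215],
  ],
  roll=[0,0,0,0,0,0,0,0,0,0,0,0,0,0,0,0],
  hand=[0.36,0.36,0.36,0.36,0.36,0.36,0.36,0.36,0.36,0.36,0.36,0.36,0.36,0.36,0.36,0.36],
)

```text
clock: 15.85
ee_pos: [0.5128, 0.0174, 0.2382]
orientation: [180.0, 0.0, -103.1]
contact_force: [-0.2, 0.4, -0.2]
width: 0.0549
gripper_force: 0.0
```

```bash
python3 - <<'E'
from h import *
s=arm.sense();print(s["ee_pos"],s["orientation"],s["width"])
for n in("wrist","side","scene"):
    p,K,V=cam(n,n+"6.png");np.savez(n+"6.npz",K=K,V=V)
E
```

```text
[0.51281433 0.0173722  0.2381698 ] [ 1.7997699e+02  1.0610953e-02 -1.0310166e+02] 0.054899361779756455
```

Emit:
move_arm(
  slide=[
    [0,0,-25],
    [-15,10,-42],
    [-30,20,-42],
    [-50,30,-42],
    [-70,45,-42],
    [-90,55,-42],
    [-110,65,-42],
    [-130,75,-42],
    [-150,85,-42],
    [-170,95,-42],
    [-183,107,-42],
    [-183,107,-42],
    [-183,107,-42],
    [-183,107,-42],
    [-183,107,-42],
  ],
  roll=[-0.14,-0.28,-0.42,-0.56,-0.7,-0.84,-0.98,-1.12,-1.26,-1.4,-1.54,-1.68,-1.8,-1.8,-1.8],
  hand=[0.36,0.36,0.36,0.36,0.36,0.36,0.36,0.36,0.36,0.36,0.36,0.36,0.36,0.36,0.36],
)

```text
clock: 17.5
ee_pos: [0.4499, 0.2202, 0.2802]
orientation: [180.0, 0.0, -0.1]
contact_force: [0.2, 0.5, -0.3]
width: 0.0546
gripper_force: 0.0
```

```bash
python3 - <<'E'
from h import *
s=arm.sense();print(s["ee_pos"],s["orientation"],s["q"])
for n in("wrist","side","scene"):
    p,K,V=cam(n,n+"7.png");np.savez(n+"7.npz",K=K,V=V)
a=cv2.imread("pics/wrist7.png")[:,60:600]
cv2.imwrite("pics/m7.png",cv2.resize(a,(800,593),interpolation=cv2.INTER_CUBIC))
E
```

```text
[0.44992169 0.22023888 0.28021701] [ 1.79996869e+02  8.04413866e-03 -6.25710980e-02] [ 4.40317409e+01  8.48650229e+00  4.35547641e+00 -3.35773654e-03
 -8.58769298e+01  4.59059299e+01]
```

View pics/m7.png

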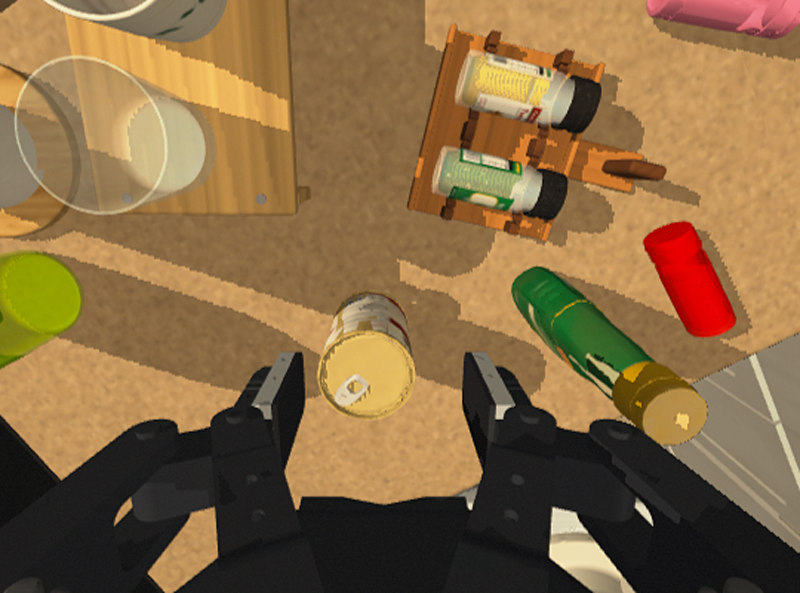

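m7: both jars lie in the cradles with lids towards the handle. The riser's mouth edge runs (290,0)–(297,213) with its near corner at (297,213). The sled's corners are at (455,25), (410,208), (605,65) and (547,240). The fin top is at about (640,170).

```bash
python3 - <<'E'
from pose import *
f=np.load("wrist7.npz");K,V=f["K"],f["V"];k=800/540;z=lambda u,v:(u/k+60,v/1.4825)
A,B,C=[ray(K,V,*z(*q),.077)[:2] for q in[(297,213),(290,2),(90,209)]]
print("corner",A.round(4),"mouth edge yaw",np.degrees(np.arctan2(*(B-A)[::-1])).round(2),"side edge yaw",np.degrees(np.arctan2(*(C-A)[::-1])).round(2)-90,B,C)
for yaw in(1,2,3):
    y=np.radians(yaw);Rm=np.array([[np.cos(y),-np.sin(y)],[np.sin(y),np.cos(y)]]);print(yaw,"riser",(A-Rm@[-.103,-.075]).round(4))
P=[(.075,.065,.018),(-.075,.065,.018),(.075,-.065,.018),(-.075,-.065,.018)]
x,W=pose(K,V,P,[z(455,25),z(410,208),z(605,65),z(547,240)],[.538,.118,-.22])
c=np.cos(x[2]);s=np.sin(x[2]);Rm=np.array([[c,-s],[s,c]])
for n,u,v,zz in [("brown lid c",588,108,.032),("brown lid far end",601,92,.04),("green lid far",566,195,.032),("brown body end",460,82,.04),("green body end",437,170,.04),("brown mid",525,92,.05),("green mid",497,184,.05),("fin top end",664,170,.055),("fin in",606,168,.055),("foot",308,195,0)]:
    q=ray(K,V,*z(u,v),zz)[:2];print(n,q.round(4),((q-x[:2])@Rm).round(4))
E
```

```text
corner [0.4833 0.2854] mouth edge yaw -1.19 side edge yaw -1.1200000000000045 [0.62255076 0.282527  ] [0.48634345 0.44097105]
1 riser [0.585  0.3622]
2 riser [0.5836 0.364 ]
3 riser [0.5822 0.3657]
pose [0.5379 0.1181] -13.26 res px [[-0.6, -1.4], [-1.4, 1.1], [2.4, -0.4], [0.4, 2.0]]
brown lid c [0.5617 0.0562] [ 0.0373 -0.0549]
brown lid far end [0.5724 0.051 ] [ 0.0489 -0.0575]
green lid far [0.4934 0.066 ] [-0.0314 -0.061 ]
brown body end [0.5795 0.161 ] [0.0307 0.0513]
green body end [0.5139 0.1766] [-0.0368  0.0514]
brown mid [0.571  0.1131] [0.0334 0.0026]
green mid [0.5032 0.1294] [-0.0363  0.003 ]
fin top end [0.5141 0.0009] [ 0.0037 -0.1196]
fin in [0.5156 0.0464] [-0.0053 -0.0749]
foot [0.4912 0.2893] [-0.0847  0.1558]
```

Emit:
move_arm(
  slide=[
    [5,15,0],
    [10,35,0],
    [15,55,0],
    [20,75,0],
    [25,95,0],
    [30,115,0],
    [35,135,0],
    [42,155,0],
    [50,175,0],
    [56,195,20],
    [62,213,50],
    [62,213,90],
    [62,213,130],
    [62,213,165],
    [62,213,195],
    [62,213,195],
  ],
  roll=[0.14,0.28,0.42,0.56,0.7,0.84,0.98,1.12,1.26,1.4,1.54,1.68,1.8,1.8,1.8,1.8],
  hand=[0.45,0.45,0.45,0.45,0.45,0.45,0.45,0.45,0.45,0.45,0.45,0.45,0.45,0.45,0.45,0.45],
)

```text
clock: 19.25
ee_pos: [0.5093, 0.0061, 0.0814]
orientation: [179.5, -0.2, -103.2]
contact_force: [0.0, -0.7, -0.1]
width: 0.0466
gripper_force: 0.0
```

Emit:
move_arm(
  slide=[
    [0,0,15],
    [0,0,30],
    [0,0,45],
    [0,0,55],
    [0,0,55],
    [0,0,55],
    [0,0,55],
    [0,0,55],
    [0,0,55],
    [0,0,55],
    [0,0,55],
  ],
  roll=[0,0,0,0,0,0,0,0,0,0,0],
  hand=[0.45,0.45,0.45,0.45,0.45,0.95,0.95,0.95,0.95,0.95,0.95],
  squeeze=40,
)

```text
clock: 20.35
ee_pos: [0.5133, 0.0069, 0.0314]
orientation: [-179.9, 0.0, -103.0]
contact_force: [-1.7, 0.2, 6.5]
width: 0.0113
gripper_force: 40.1
```

Emit:
move_arm(
  slide=[
    [-4,0,-1],
    [-10,-2,-1],
    [-17,-5,-1],
    [-24,-9,-1],
    [-31,-13,-1],
    [-38,-18,-1],
    [-45,-23,-1],
    [-52,-28,-1],
    [-59,-33,-1],
    [-66,-38,-1],
    [-72,-43,-1],
    [-77,-47,-1],
    [-80,-50,-1],
    [-81,-52,-1],
    [-81,-52,-1],
    [-81,-52,-1],
  ],
  roll=[0,-0.01,-0.025,-0.04,-0.058,-0.076,-0.094,-0.112,-0.13,-0.148,-0.166,-0.184,-0.2,-0.207,-0.207,-0.207],
  hand=[0.95,0.95,0.95,0.95,0.95,0.95,0.95,0.95,0.95,0.95,0.95,0.95,0.95,0.95,0.95,0.95],
)

```text
clock: 21.95
ee_pos: [0.5804, 0.0735, 0.0314]
orientation: [179.9, -0.1, -91.1]
contact_force: [-4.7, -3.7, 6.8]
width: 0.0114
gripper_force: 40.3
```

```bash
python3 - <<'E'
from h import *
s=arm.sense();print(s["ee_pos"],s["orientation"],s["contact_force"])
p,K,V=cam("side","side8.png");np.savez("side8.npz",K=K,V=V)
w,K,V=cam("wrist","w8.png");np.savez("w8.npz",K=K,V=V)
a=cv2.resize(p[110:230,225:360,::-1],(600,533),interpolation=cv2.INTER_CUBIC)
b=cv2.resize(w[:,120:520,::-1],(200,200))
o=np.zeros((533,800,3),np.uint8);o[:,:600]=a;o[:200,600:]=b
cv2.imwrite("pics/m8.png",o)
E
```

```text
[0.58044552 0.07346526 0.03141978] [ 1.79868881e+02 -9.60589683e-02 -9.11239897e+01] [-4.70569074 -3.67746317  6.83383229]
```

Emit:
move_arm(
  slide=[
    [-5,-1,0],
    [-15,-2,0],
    [-25,-2,0],
    [-35,-2,0],
    [-45,-2,0],
    [-55,-2,0],
    [-65,-2,0],
    [-75,-2,0],
    [-85,-2,0],
    [-95,-2,0],
    [-105,-2,0],
    [-115,-2,0],
    [-125,-2,0],
    [-132,-2,0],
    [-135,-2,0],
    [-135,-2,0],
  ],
  roll=[0,0,0,0,0,0,0,0,0,0,0,0,0,0,0,0],
  hand=[0.95,0.95,0.95,0.95,0.95,0.95,0.95,0.95,0.95,0.95,0.95,0.95,0.95,0.95,0.95,0.95],
)

```text
clock: 23.65
ee_pos: [0.5863, 0.2097, 0.0314]
orientation: [-180.0, 0.0, -91.2]
contact_force: [-1.2, -1.7, 3.2]
width: 0.0117
gripper_force: 40.0
```

Emit:
move_arm(
  slide=[
    [-4,0,0],
    [-8,0,0],
    [-12,0,0],
    [-16,0,0],
    [-20,0,0],
    [-22,0,0],
    [-22,0,0],
  ],
  roll=[0,0,0,0,0,0,0],
  hand=[0.95,0.95,0.95,0.95,0.95,0.95,0.95],
)

```text
clock: 24.35
ee_pos: [0.5867, 0.2307, 0.0315]
orientation: [-180.0, -0.0, -91.2]
contact_force: [0.4, -4.8, 4.0]
width: 0.0116
gripper_force: 40.0
```

Emit:
move_arm(
  slide=[
    [-3,0,0],
    [-6,0,0],
    [-9,0,0],
    [-11,0,0],
    [-11,0,0],
  ],
  roll=[0,0,0,0,0],
  hand=[0.95,0.95,0.95,0.95,0.95],
)

```text
clock: 24.85
ee_pos: [0.587, 0.2416, 0.0315]
orientation: [-180.0, -0.0, -91.2]
contact_force: [0.3, -4.0, 4.9]
width: 0.0114
gripper_force: 40.1
```

Emit:
move_arm(
  slide=[
    [-1,0,0],
    [-2,0,0],
    [-3,0,0],
    [-4,0,0],
    [-5,0,0],
    [-5,0,0],
  ],
  roll=[0,0,0,0,0,0],
  hand=[0.95,0.95,0.95,0.95,0.95,0.95],
)

```text
clock: 25.45
ee_pos: [0.5871, 0.2446, 0.0315]
orientation: [180.0, -0.2, -91.2]
contact_force: [-0.7, -10.9, 5.5]
width: 0.0113
gripper_force: 40.2
```

Emit:
move_arm(
  slide=[
    [-1,0,0],
    [-2,0,0],
    [-3,0,0],
    [-3,0,0],
  ],
  roll=[0,0,0,0],
  hand=[0.95,0.95,0.95,0.95],
)

```text
clock: 25.85
ee_pos: [0.5875, 0.2449, 0.0315]
orientation: [179.9, -0.4, -91.2]
contact_force: [2.7, -19.0, 5.9]
width: 0.0114
gripper_force: 40.3
```

Emit:
move_arm(
  slide=[
    [2,0,0],
    [4,0,0],
    [4,0,0],
    [4,0,0],
    [4,0,0],
    [4,0,-10],
    [4,0,-30],
    [15,0,-50],
    [40,0,-90],
    [80,0,-130],
    [120,0,-170],
    [160,0,-200],
    [170,0,-200],
    [170,0,-200],
  ],
  roll=[0,0,0,0,0,0,0,0,0,0,0,0,0,0],
  hand=[0.95,0.6,0.6,0.6,0.6,0.6,0.6,0.6,0.6,0.6,0.6,0.6,0.6,0.6],
)

```text
clock: 27.25
ee_pos: [0.5844, 0.0778, 0.2349]
orientation: [-179.7, 0.1, -91.4]
contact_force: [0.1, 0.0, -1.1]
width: 0.0343
gripper_force: 0.0
```

```bash
python3 - <<'E'
from fit import *
s=arm.sense();print(s["ee_pos"],s["contact_force"],s["width"])
p,K,V=cam("side","side9.png");np.savez("side9.npz",K=K,V=V)
a=p.astype(float);q=cv2.imread("pics/side8.png")[:,:,::-1].astype(float)
# lids (very dark) and fin predicted at home
y=np.radians(-1.15);Rm=np.array([[np.cos(y),-np.sin(y)],[np.sin(y),np.cos(y)]]);c=np.array([.588,.358])
for n,P in [("brown lid",(.036,-.0525,.032)),("green lid",(-.036,-.0525,.032)),("fin top",(0,-.11,.055)),("tongue side",(.0,-.128,.004))]:
    w=np.r_[c+Rm@P[:2],P[2]];uv=proj(K,V,w)[0];i,j=int(round(uv[1])),int(round(uv[0]))
    print(n,uv.round(1),"rgb",a[i-1:i+2,j-1:j+2].mean((0,1)).round(),"min near",a[i-4:i+5,j-4:j+5].sum(2).min()/3)
# glass/mug/bystander pixel change vs picture before (s1)
b=cv2.imread("pics/s1.png")[:,:,::-1].astype(float);d=np.abs(a-b).mean(2)
for n,(x0,x1,y0,y1) in dict(glassmug=(250,300,112,150),tin=(224,250,165,206),bottle=(255,278,172,232),mill=(350,372,145,190)).items(): print(n,d[y0:y1,x0:x1].mean().round(1),(d[y0:y1,x0:x1]>40).mean().round(3))
# wrist view: dark lid blobs & tongue projected
w,K,V=cam("wrist","w9.png");np.savez("w9.npz",K=K,V=V)
for n,P in [("fin top",(0,-.11,.055)),("lid b",(.036,-.053,.032)),("lid g",(-.036,-.053,.032))]:
    X=np.r_[c+Rm@P[:2],P[2]];print(n,proj(K,V,X)[0].round(1))
E
```

```text
[0.58435166 0.07780033 0.23486611] [ 0.08722249  0.02777882 -1.13365414] 0.03434349934405893
brown lid [293.1 157.9] rgb [193. 175. 136.] min near 47.0
green lid [276.3 163.7] rgb [51. 77. 45.] min near 34.0
fin top [291.6 163.6] rgb [123.  77.  44.] min near 55.333333333333336
tongue side [294.5 177. ] rgb [166. 119.  70.] min near 64.0
glassmug 3.6 0.025
tin 1.3 0.0
bottle 3.5 0.012
mill 52.6 0.656
fin top [319.8 312.3]
lid b [293.2 337.1]
lid g [346.5 337.1]
```

```bash
python3 -c "
from station import arm
print(arm.hand_in())"
```

```text
the job is handed in; nothing more can be done
None
```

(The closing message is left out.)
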